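# Free the rear biscuit cutter from the crowded hook

## Robot

A 6-joint arm with a two-finger parallel gripper is mounted at the origin on the work surface. World frame = base frame: x ahead of the robot, y to its left, z up, the work surface at z = 0. Lengths are in m, angles in degrees, forces in N, time in s.
With the tool pointing down it reaches from about 0.25 to 0.725 m from the base axis. Payload 9.7 kg.
Tool frame: the origin (TCP) lies midway between the tips of the shut fingers; the grasp point (between the pads) lies 19 mm behind it; z points along the fingers, y is the direction in which the jaws open and shut (so a half turn about z gives the same grasp; the last joint's range is limited). The gripper opens to 85 mm and grips with 20 to 120 N. Pads are 22 mm wide; open, the fingers measure 114 mm over their backs; the gripper's body (76 mm by 85 mm) begins 54 mm behind the grasp point. The pads swing forward as they close: fully open they stand 13 mm farther back than shut.
Start: joints at [67.093, 4.979, 10.078, 95.1, 0, 90], TCP at [0.214, 0.507, 0.231] pointing down, gripper open.
Joint ranges: [-179.16, 179.16], [-48.56, 103.87], [-65.8, 70.77], [-126.05, 130.52], [-82.76, 87.17], [-180, 180]. Speed limits (degrees/s): [127.2, 127.2, 147.25, 180, 180, 180].

## Interface

Orientations are given as [roll, pitch, yaw] about the fixed x, y, z axes, in that order (R = Rz(yaw) Ry(pitch) Rx(roll)).
In Python, from workcell import get_obs, camera, get_calibration, job_done gives the robot as it stands.
- The arm moves only by the tool play_rows, never from a script. Its argument "commands" is text: rows parted by semicolons, each of 5 numbers parted by spaces: the opening, from 0 (shut) to 1 (fully open), then the shift along the world's x, y, z in mm, then the turn about the world's z in degrees. A call has 1 to 10 rows; each row is the pose to reach, as a shift and turn from the pose commanded when the call began; what a row does not reach only later rows make up. A row lasts 1/12 s, in which the tool goes at most 41.7 mm and 7.16 degrees, less where a joint would pass 70% of its speed; a pose out of reach is approached as far as the arm can. A call with a gripper value outside its range is refused whole. The fingers move at their own pace and stop on an object; "force" is the grip in N (left out, the last holds). Time passes only in rows, so rows that repeat a pose let the fingers close. It gives the time, the measured TCP pose, the force and the opening at its end, in the units of the state.
- get_obs(): the state, without advancing time (a new reading comes with each control period).
- camera(name): name is "scene" or "top" or "wrist"; returns the picture (384x512x3 uint8, red, green, blue); there is no depth.
- get_calibration(name): a dict with "fx", "fy", "cx", "cy" (pixels), "k1" (the pictures are not rectified: a ray, as slopes to the right and down, at radius r is drawn at 1 + k1 r^2 times it, then the intrinsics apply), "eye" and "attitude" of the camera in the world; the wrist camera has in their place "mount" (4x4, takes a point from camera to tool coordinates, whose origin is the TCP and whose axes are the flange's). Camera axes: x right, y down, z forward; pixel columns grow to the right and rows downward; lengths in m; the calibration is good to about 2 mm. A picture is of the moment at which its call begins: read the wrist's pose just before it. get_calibration takes no time and is no camera call.
- job_done(): hands the job in, once; it reports no verdict.
The state is a dict: "time": time; "q": joint angles; "qd": joint speeds; "joint_efforts": joint torques, N m; "ee_pos": TCP position; "tcp_rot": TCP orientation; "wrist_force": force on the tool from outside, world axes, zero at the start; "torque": the same for the moment, N m; "opening": finger opening in m.
Only numpy, scipy, OpenCV 4.12 (cv2) and the standard library are available. Lean on these libraries where they do the work, as an engineer would, in place of code of your own. Each camera call takes 0.05 s, during which the arm holds its last target.

## Task

I need the six-sided biscuit cutter that hangs at the back of the crowded hook. First move the round cutter hanging in front of it over to the empty hook and leave it hanging there; then take the six-sided one off and set it down in the porcelain dish, lowering it in rather than dropping it. Do not let either cutter fall onto the windowsill.

Things in the scene. Friction and masses are not known exactly. Their poses are not given: they have to be found in the camera images.
- round_cutter_center (a point): Centre of the round cutter, in front on the crowded hook: open steel ring, 52 mm outside, 46 mm inside diameter, 22 mm wide along its axis, 60 g. Its x is the ring's axis, level along the hook arm, pointing from the arm's tip to the post, 74 to 82 mm ahead. The arm's axis runs 19 mm above this centre, inside the ring; lifted 15 to 32 mm it clears the tip. Pinch it across its left and right flanks from above.
- hex_cutter_center (a point): Centre of the six-sided cutter, behind the round one: open steel hexagon band, 50 mm across flats (44 inside), 58 mm across corners, 22 mm wide, 60 g. x as for the round one; post 32 to 40 mm ahead, arm's tip about 80 mm behind. It hangs corner up, arm's axis 21 mm above this centre, flats facing its +y and -y to be pinched from above; lifted 15 to 32 mm it clears the tip. Standing on a corner: centre 29 mm up.
- spare_hook: Empty hook stand, fixed (the crowded one is alike). Origin: centre of the underside of its 90 mm marble foot, z up. 12 mm post on the origin, 172 mm high. From it a level 8 mm arm, axis 170 mm up, runs 104 mm along its -x, towards the robot within 15 degrees; the end turns up, tip 114 mm out and 184 mm up. The round cutter hangs here with its centre 151 mm up, 20 to 90 mm from the post along -x.
- dish: Shallow round white porcelain dish between the two hook stands, loose, 400 g; origin at the centre of its underside, z up. 144 mm across the rim, 16 mm high, flat inner floor about 108 mm across, 5 mm above the sill.
There are look-alikes about, which are no part of the job. What is shaped like the part that bears hex_cutter_center but blue or green is not meant.

How it is judged:
By the outcome, as a careful person would: the job done as asked, in the order asked, and still so for the second after the job is handed in, with the robot touching nothing.
It also fails if it takes over 70 s, if anything falls off the work surface, if the arm or the gripper's body presses on something with over 40 N, if the wrist force passes 120 N, or if a joint passes its speed limit or range.

## Working session

There is one attempt and no reset: what is moved stays moved. The work goes in short steps, Python scripts to look and compute and a tool call to move; the robot and the scene stay as the last step left them, time stands still between calls to the robot, and variables do not carry over. Pictures are saved under pics/ and viewed, and the job is handed in when it is done.

Besides the shell and the picture viewer there is one more tool, called after "Request:" as name(argument=value, ...) on one line, values as JSON. play_rows: Moves the arm, as the interface text tells. Its arguments: {"type":"object","properties":{"commands":{"type":"string"},"force":{"type":"number"}},"required":["commands"]}

```bash
mkdir -p pics; ls; python3 - <<'E'
from workcell import *
import cv2
o=get_obs();print(o)
for n in("scene","top","wrist"):
    c=get_calibration(n);print(n,c)
    cv2.imwrite(f"pics/{n}0.png",camera(n)[:,:,::-1])
E
```

```text
pics
{'time': 0.0, 'q': array([ 6.70953016e+01,  5.01110045e+00,  1.00345320e+01,  9.51005033e+01,
       -5.68773364e-04,  8.99978153e+01]), 'qd': array([-0.05792146, -0.04851135,  0.13469539, -0.00847135,  0.07467139,
       -0.01641396]), 'joint_efforts': array([-2.55414079e-04, -5.20385778e+01,  4.64806008e+01,  1.61489344e-02,
        4.35288030e-05,  1.27994997e-05]), 'ee_pos': array([0.21397046, 0.50641591, 0.23058377]), 'tcp_rot': array([-1.79922928e+02,  5.65834074e-04,  1.57097487e+02]), 'wrist_force': array([-0.55987392,  0.05615772, -0.1734728 ]), 'torque': array([-0.02440936, -0.01322795,  0.02050579]), 'opening': 0.0853946034613155}
scene {'fx': 419.06952793427587, 'fy': 419.06952793427587, 'cx': 251.78721334127258, 'cy': 185.98663016942126, 'k1': -0.08873969620801532, 'eye': array([ 0.94586909, -0.68325133,  0.81930776]), 'attitude': array([-131.62310573,   -0.49217813,   31.35993167])}
top {'fx': 423.2061827202509, 'fy': 423.2061827202509, 'cx': 259.11486818287574, 'cy': 190.8760613702849, 'k1': -0.16165056914257742, 'eye': array([ 0.34881708, -0.04101126,  0.96157774]), 'attitude': array([-166.82294465,   -0.32784009,  -79.18102437])}
wrist {'fx': 277.16396251254906, 'fy': 277.16396251254906, 'cx': 255.09901683757658, 'cy': 194.92569931630686, 'k1': 0.004800170844162828, 'mount': array([[ 9.31392979e-04, -9.48298304e-01, -3.17379047e-01,
         8.23735435e-02],
       [ 9.99999550e-01,  9.40502347e-04,  1.24506579e-04,
         7.79415564e-04],
       [ 1.80426361e-04, -3.17379020e-01,  9.48298753e-01,
        -1.42182067e-01],
       [ 0.00000000e+00,  0.00000000e+00,  0.00000000e+00,
         1.00000000e+00]])}
```

View pics/scene0.png

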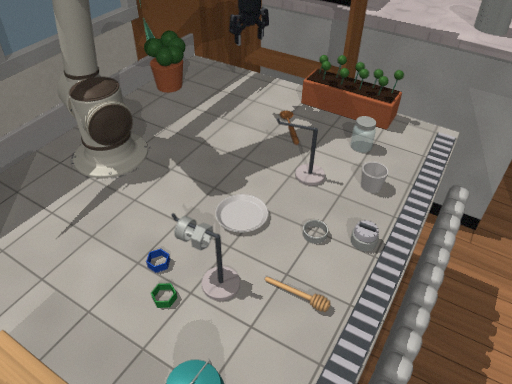

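View pics/top0.png

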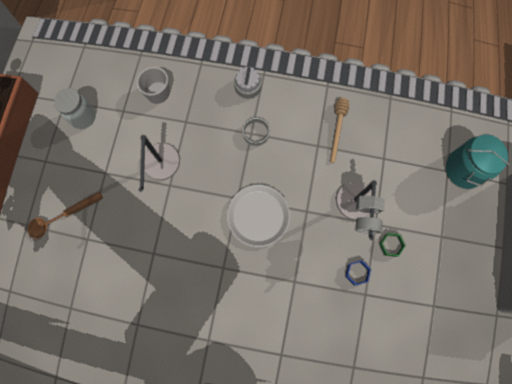

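View pics/wrist0.png

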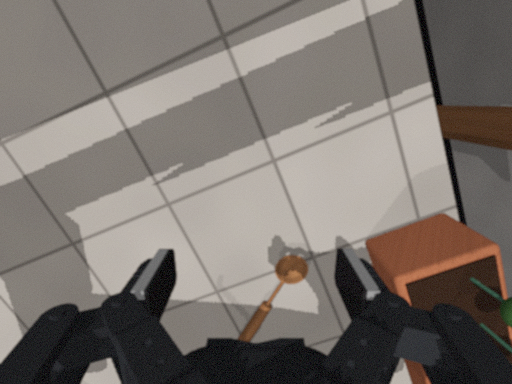

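```bash
cat > h.py <<'E'
import numpy as np, cv2
from workcell import *
from scipy.spatial.transform import Rotation as R
from scipy.optimize import least_squares
def cam(n,obs=None):
    c=get_calibration(n)
    if n=="wrist":
        M=np.array(c["mount"]); T=np.eye(4);T[:3,:3]=R.from_euler('xyz',obs["tcp_rot"],degrees=True).as_matrix();T[:3,3]=obs["ee_pos"]
        M=T@M; Rm,e=M[:3,:3],M[:3,3]
    else: Rm,e=R.from_euler('xyz',c["attitude"],degrees=True).as_matrix(),np.array(c["eye"])
    return c,Rm,e
def proj(C,P):
    c,Rm,e=C;p=(np.atleast_2d(P)-e)@Rm;s=p[:,:2]/p[:,2:];r2=(s**2).sum(1,keepdims=True)
    s=s*(1+c["k1"]*r2);return s*c["fx"]+[c["cx"],c["cy"]]
def ray(C,uv):
    c,Rm,e=C;d=(np.array(uv,float)-[c["cx"],c["cy"]])/c["fx"];s=d.copy()
    for _ in range(20): s=d/(1+c["k1"]*(s@s))
    return e,Rm@np.r_[s,1]
def atz(C,uv,z):
    e,d=ray(C,uv);return e+d*(z-e[2])/d[2]
def tri(obsl):
    A=np.zeros((3,3));b=np.zeros(3)
    for C,uv in obsl:
        e,d=ray(C,uv);d/=np.linalg.norm(d);Q=np.eye(3)-np.outer(d,d);A+=Q;b+=Q@e
    p=np.linalg.solve(A,b);return p,[np.round(proj(C,p)[0]-uv,1) for C,uv in obsl]
def crop(img,x,y,w,h,s,fn):
    cv2.imwrite(fn,cv2.resize(img[y:y+h,x:x+w],None,fx=s,fy=s,interpolation=cv2.INTER_CUBIC)[:,:,::-1] if img.shape[2]==3 else 0)
E
python3 - <<'E'
from h import *
s=cv2.imread("pics/scene0.png")[:,:,::-1];t=cv2.imread("pics/top0.png")[:,:,::-1]
crop(s,150,190,120,120,5,"pics/s_crowd.png");crop(t,320,160,100,100,6,"pics/t_crowd.png")
a=s[95:195,260:345];b=t[120:205,120:200]
a=cv2.resize(a,(400,471),interpolation=2);b=cv2.resize(b,(400,425),interpolation=2)
o=np.zeros((471,800,3),np.uint8);o[:471,:400]=a;o[:425,400:]=b
cv2.imwrite("pics/spare.png",o[:,:,::-1])
T=cam("top")
for n,uv,z in(("dish rim ctr",(258,216),.016),("crowd foot",(354,200),.012),("spare foot",(162,161),.012)): print(n,atz(T,uv,z).round(3))
E
```

```text
dish rim ctr [ 0.509 -0.013  0.016]
crowd foot [ 0.588 -0.224  0.012]
spare foot [0.596 0.234 0.012]
```

View pics/s_crowd.png

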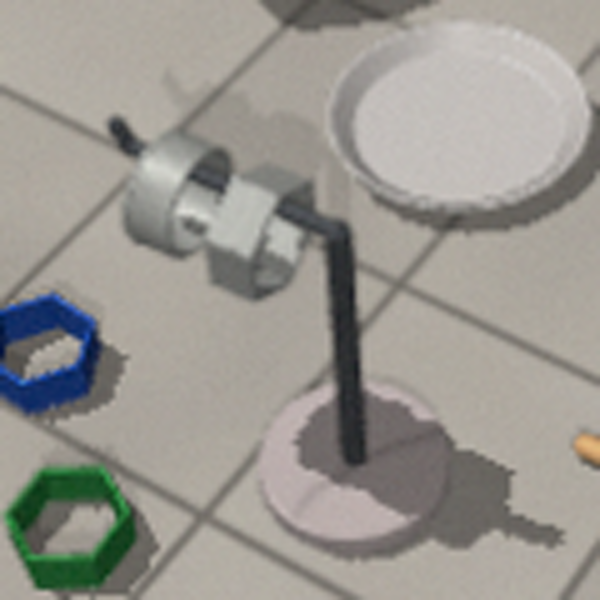

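View pics/t_crowd.png

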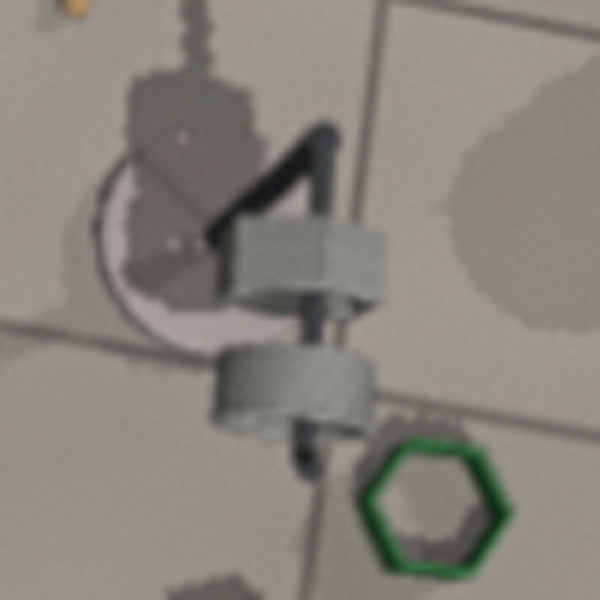

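View pics/spare.png

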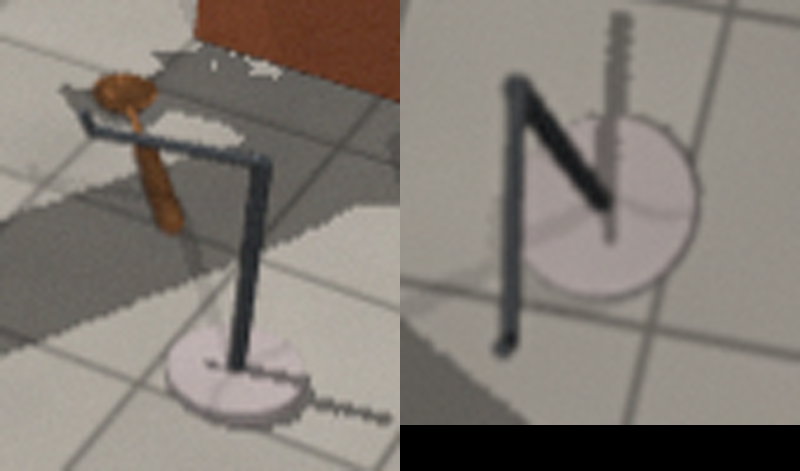

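```bash
python3 - <<'E'
from h import *
S,T=cam("scene"),cam("top")
P={}
for n,a,b,z in(("c_post",(218.6,236),(373.7,182.5),.172),("c_tip",(173.4,215.4),(371.7,237.5),.184),("s_post",(314.8,129),(143,137),.172),("s_tip",(278,119.5),(141,189),.184)):
    p,r=tri([(S,a),(T,b)]);P[n]=p;print(n,p.round(4),r,"z-known top",atz(T,b,z).round(4),"scene",atz(S,a,z).round(4))
for n,foot in(("c",(.588,-.224)),("s",(.596,.234))):
    d=atz(T,dict(c=(371.7,237.5),s=(141,189))[n],.184)-atz(T,dict(c=(373.7,182.5),s=(143,137))[n],.172)
    print(n,"arm len",np.hypot(*d[:2]),"dir",np.degrees(np.arctan2(-d[1],-d[0])))
# model overlay fit: foot etc
t=cv2.imread("pics/top0.png");s=cv2.imread("pics/scene0.png")
E
```

```text
c_post [ 0.5919 -0.2264  0.1704] [array([-0.9,  0.2]), array([-0.5, -0.8])] z-known top [ 0.59   -0.2273  0.172 ] scene [ 0.5941 -0.2262  0.172 ]
c_tip [ 0.482  -0.2349  0.1791] [array([-0.5,  0.1]), array([-0.3, -0.5])] z-known top [ 0.4804 -0.2345  0.184 ] scene [ 0.4863 -0.2377  0.184 ]
s_post [0.5958 0.2383 0.1712] [array([ 0.2, -0.1]), array([0.2, 0.3])] z-known top [0.5961 0.2385 0.172 ] scene [0.5959 0.2363 0.172 ]
s_tip [0.4911 0.2134 0.1789] [array([-0.3,  0.1]), array([-0.2, -0.4])] z-known top [0.4894 0.2111 0.184 ] scene [0.4952 0.2073 0.184 ]
c arm len 0.10988092401670148 dir 3.7612406544789714
s arm len 0.11017658237458608 dir 14.390037834367865
```

Hanging candidates. Round: ring on the hook at top(369,225), versus a loose ring at top(256,130). Hex: steel one on the hook at top(371,204), versus the lying blue (358,272) and green (391,243). I choose the two steel ones hanging on the near-green hook; the crops show the round one at the tip side and the hex at the post side. The posts and arm tips triangulate to the stated heights. Next I go above them.

Request:
play_rows(commands="1 20 -35 10 2; 1 45 -75 20 5;1 75 -115 30 8;1 95 -155 40 11;1 115 -195 40 14;1 130 -235 40 17;1 145 -275 40 20;1 160 -315 40 23;1 175 -355 40 25;1 190 -390 40 27", force=40)

```text
time: 0.98
ee_pos: [0.3954, 0.136, 0.2714]
tcp_rot: [180.0, 0.0, -175.8]
wrist_force: [0.7, 1.2, 0.7]
opening: 0.0854
```

Request:
play_rows(commands="1 15 -40 0 0;1 30 -80 0 0;1 45 -120 0 0;1 60 -160 0 0;1 70 -200 0 0;1 80 -240 0 0;1 90 -280 0 0;1 100 -315 0 0;1 105 -342 0 0;1 106 -350 0 0")

```text
time: 1.82
ee_pos: [0.5016, -0.2157, 0.2699]
tcp_rot: [180.0, -0.1, -176.1]
wrist_force: [1.1, -0.5, -0.3]
opening: 0.0856
```

```bash
python3 - <<'E'
from h import *
o=get_obs();print(o["time"],o["ee_pos"],o["tcp_rot"],o["q"].round(1),o["wrist_force"])
cv2.imwrite("pics/w1.png",camera("wrist")[:,:,::-1]); o=get_obs();print(o["ee_pos"])
E
```

```text
1.8167 [ 0.50157191 -0.21574144  0.26985825] [ 1.79992912e+02 -9.56723358e-02 -1.76089035e+02] [-23.3   5.6  15.1  99.6  -0.  -27.2] [ 1.11696128 -0.54219092 -0.33253031]
[ 0.50142018 -0.2151067   0.26996255]
```

View pics/w1.png

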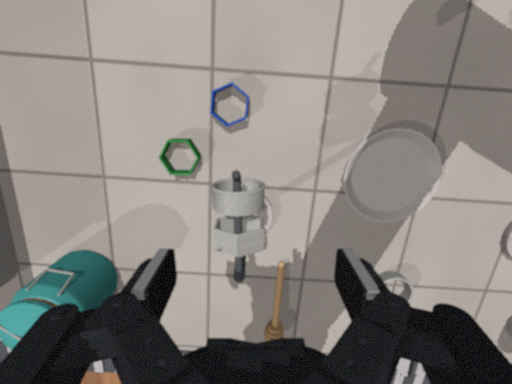

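```bash
cat >> h.py <<'E'
def hook(px,py,yaw):
    u=np.array([np.cos(np.radians(yaw)),np.sin(np.radians(yaw)),0]);b=np.array([px,py,0])
    return np.array([b+[0,0,.172],b+[0,0,.170]-.104*u,b-.114*u+[0,0,.184]]),b,u
def ringpts(c,yaw,r,n,ph=0,w=.011):
    y=np.radians(yaw);u=np.array([np.cos(y),np.sin(y),0]);v=np.array([-u[1],u[0],0]);a=np.linspace(0,2*np.pi,n+1)+ph
    k=np.outer(np.cos(a),[0,0,1])*r+np.outer(np.sin(a),v)*r
    return [c+s*w*u+k for s in(-1,1)]
def draw(img,C,lines,x,y,w,h,s,fn):
    im=cv2.resize(img[y:y+h,x:x+w],None,fx=s,fy=s,interpolation=2).copy()
    for L,col in lines:
        q=((proj(C,L)-[x,y]+.5)*s).astype(np.int32);cv2.polylines(im,[q],False,col,1)
    cv2.imwrite(fn,im)
E
python3 - <<'E'
from h import *
im=cv2.imread("pics/w1.png");o=get_obs();C=cam("wrist",o)
H,b,u=hook(.590,-.227,4)
L=[(H,(0,0,255))]
rc=b-.078*u+[0,0,.151];hc=b-.036*u+[0,0,.149]
L+=[(p,(0,255,0)) for p in ringpts(rc,4,.026,40)]+[(p,(255,0,0)) for p in ringpts(hc,4,.029,6)]
draw(im,C,L,190,150,100,145,5,"pics/ov1.png")
draw(cv2.imread("pics/top0.png"),cam("top"),L,320,160,100,100,6,"pics/ov2.png")
print(rc,hc)
E
```

```text
[ 0.51219  -0.232441  0.151   ] [ 0.55408769 -0.22951123  0.149     ]
```

View pics/ov1.png

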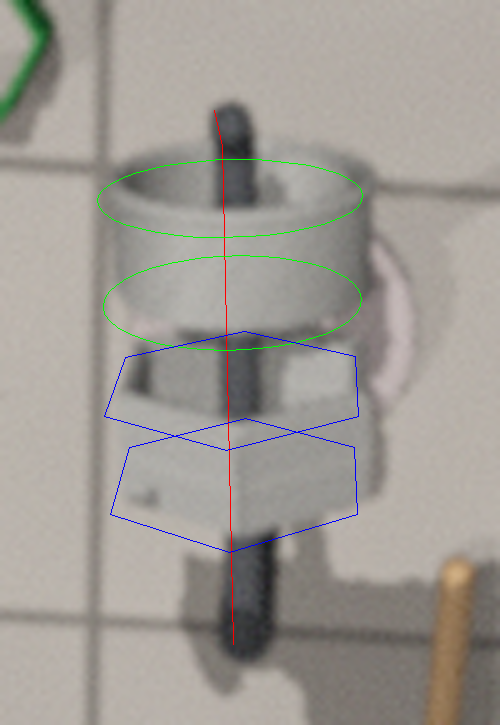

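View pics/ov2.png

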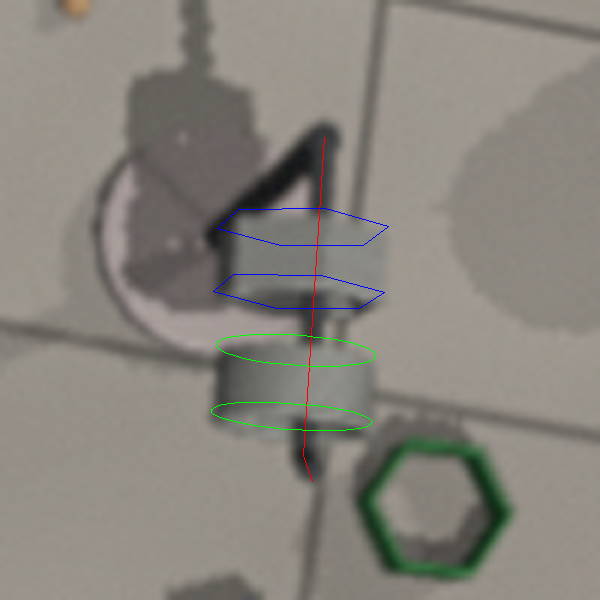

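Request:
play_rows(commands="1 8 -15 0 0;1 8 -15 -20 0;1 8 -15 -50 0;1 8 -15 -80 0;1 8 -15 -105 0;1 8 -15 -125 0;1 8 -15 -137 0;1 8 -15 -143 0;1 8 -15 -143 0;1 8 -15 -143 0")

```text
time: 2.7
ee_pos: [0.5098, -0.2268, 0.1294]
tcp_rot: [-180.0, 0.1, -175.9]
wrist_force: [1.0, -0.6, 0.0]
opening: 0.0852
```

```bash
python3 - <<'E'
from h import *
o=get_obs();print(o["time"],o["ee_pos"],o["tcp_rot"],o["wrist_force"])
cv2.imwrite("pics/w2.png",camera("wrist")[:,:,::-1]); s=camera("scene");crop(s,130,170,130,110,5,"pics/s2.png")
E
```

```text
2.7 [ 0.50975485 -0.22678656  0.12937378] [-1.79971293e+02  5.83116479e-02 -1.75881343e+02] [ 1.03004257 -0.61488752  0.04960674]
```

View pics/w2.png

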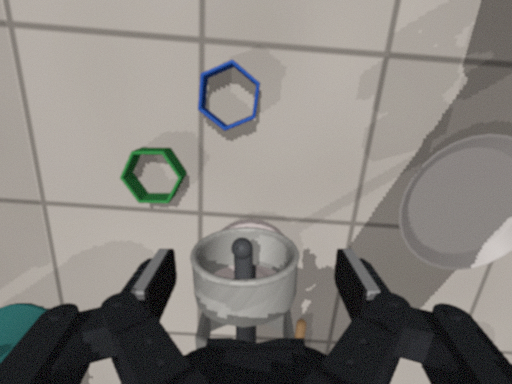

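View pics/s2.png

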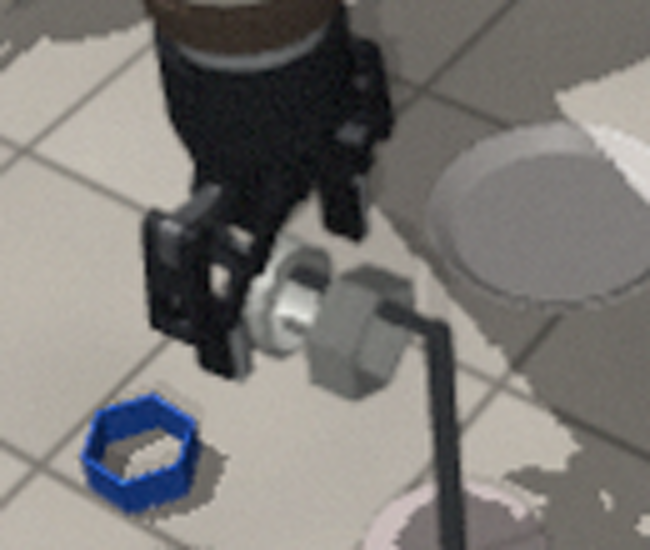

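Request:
play_rows(commands="1 0 -2 0 0;1 0 -4 0 0;1 0 -4 0 0")

```text
time: 3.05
ee_pos: [0.5096, -0.2316, 0.1288]
tcp_rot: [-180.0, 0.0, -175.9]
wrist_force: [-0.8, 0.5, -0.1]
opening: 0.0854
```

```bash
python3 - <<'E'
from h import *
o=get_obs();print(o["time"],o["ee_pos"],o["tcp_rot"],o["wrist_force"])
C=cam("wrist",o);im=camera("wrist")[:,:,::-1].copy()
H,b,u=hook(.590,-.2255,3.5)
L=[(H,(0,0,255))]
rc=b-.080*u+[0,0,.151];hc=b-.039*u+[0,0,.149]
L+=[(p,(0,255,0)) for p in ringpts(rc,3.5,.026,40)]+[(p,(255,0,0)) for p in ringpts(hc,3.5,.029,6)]
draw(im,C,L,120,200,270,184,3,"pics/ov3.png")
print(rc)
E
```

```text
3.05 [ 0.50962593 -0.23156488  0.12882564] [-1.7997155e+02  4.4358652e-02 -1.7592745e+02] [-0.82935312  0.48207734 -0.08233647]
[ 0.51014922 -0.23038388  0.151     ]
```

View pics/ov3.png

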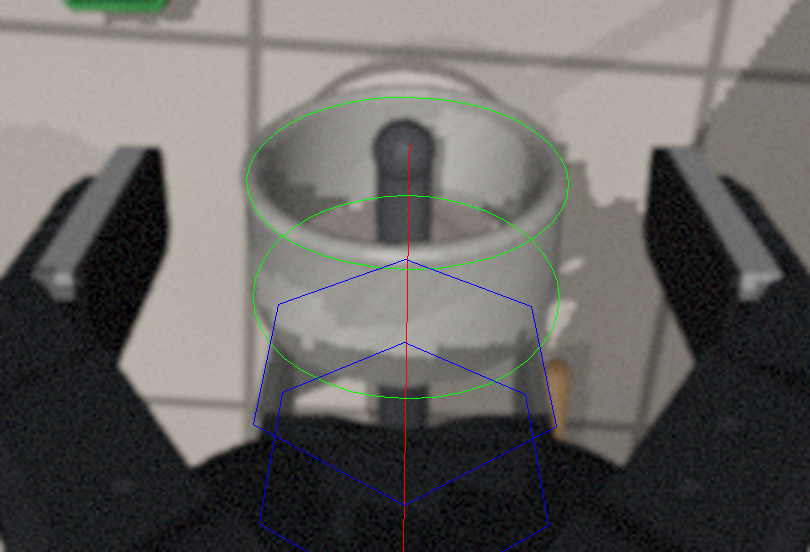

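Request:
play_rows(commands="0.8 -1 0 0 0;0.6 -1 0 0 0;0.4 -1 0 0 0;0.4 -1 0 0 0;0.4 -1 0 0 0;0.3 -1 0 0 0;0.3 -1 0 0 0;0.3 -1 0 0 0", force=40)

```text
time: 3.77
ee_pos: [0.5084, -0.2311, 0.1286]
tcp_rot: [-180.0, 0.0, -175.9]
wrist_force: [-1.7, -0.3, 4.9]
opening: 0.0514
```

```bash
python3 - <<'E'
from h import *
o=get_obs();print(o["time"],o["ee_pos"],o["opening"],o["wrist_force"])
im=camera("wrist")[:,:,::-1].copy();cv2.imwrite("pics/w4.png",im);s=camera("scene");crop(s,130,170,130,110,5,"pics/s4.png")
E
```

```text
3.7667 [ 0.50844751 -0.23105303  0.12859292] 0.0513597470981598 [-1.72786549 -0.30124588  4.91272224]
```

View pics/w4.png

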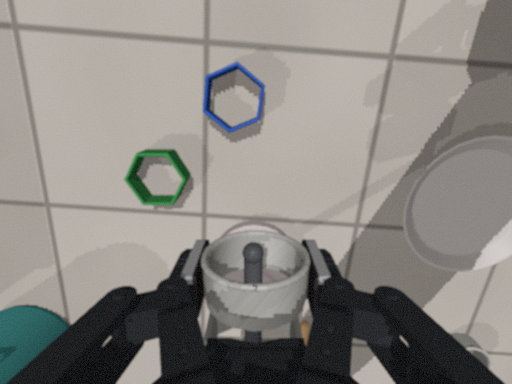

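View pics/s4.png

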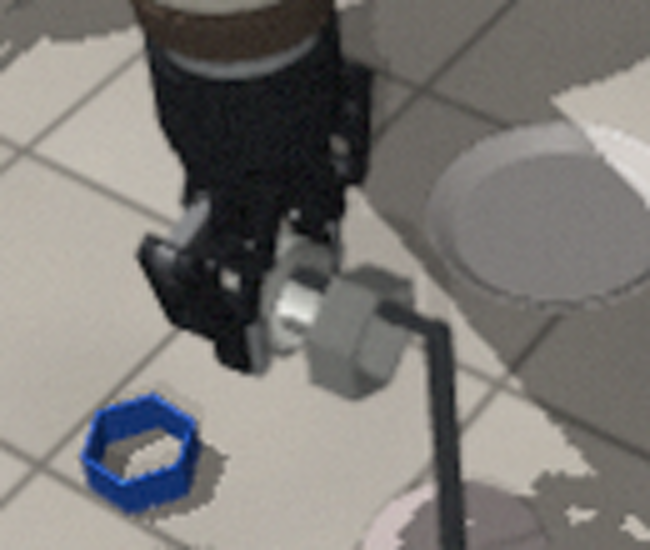

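Request:
play_rows(commands="0.3 0 0 4 0;0.3 0 0 10 0;0.3 0 0 17 0;0.3 0 0 21 0;0.3 0 0 22 0;0.3 0 0 22 0")

```text
time: 4.37
ee_pos: [0.5086, -0.2312, 0.1508]
tcp_rot: [-180.0, 0.0, -175.9]
wrist_force: [0.8, 0.2, -2.0]
opening: 0.0513
```

```bash
python3 - <<'E'
from h import *
o=get_obs();print(o["time"],o["ee_pos"],o["opening"],o["wrist_force"])
im=camera("wrist")[:,:,::-1].copy();s=camera("scene")[:,:,::-1]
a=cv2.resize(im[190:384,130:380],(400,310),interpolation=2);b=cv2.resize(s[170:280,130:260],(400,338),interpolation=2)
z=np.zeros((338,800,3),np.uint8);z[:310,:400]=a;z[:,400:]=b;cv2.imwrite("pics/m5.png",z)
E
```

```text
4.3667 [ 0.50864566 -0.23115901  0.15077712] 0.05128256924817244 [ 0.796703    0.21328696 -1.98645839]
```

View pics/m5.png

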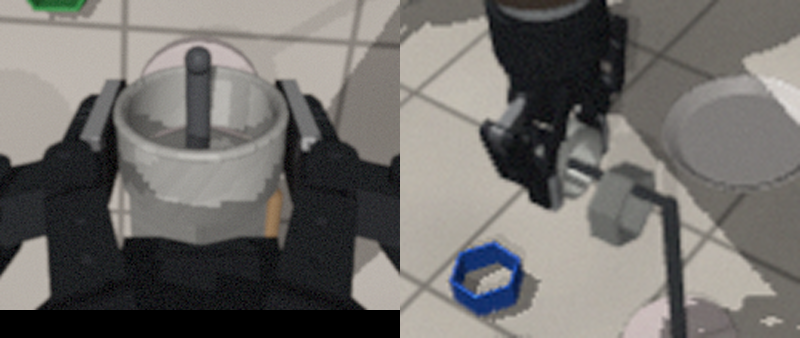

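Request:
play_rows(commands="0.3 -8 0 0 0;0.3 -20 -1 0 0;0.3 -34 -2 0 0;0.3 -48 -3 0 0;0.3 -60 -4 0 0;0.3 -70 -5 0 0;0.3 -78 -5 0 0;0.3 -80 -5 0 0;0.3 -80 -5 0 0")

```text
time: 5.22
ee_pos: [0.428, -0.2361, 0.1505]
tcp_rot: [-180.0, 0.0, -175.9]
wrist_force: [0.3, -0.4, -0.2]
opening: 0.0518
```

```bash
cat > look.py <<'E'
from h import *
import sys
o=get_obs();print(o["time"],o["ee_pos"],o["tcp_rot"].round(1),o["opening"],o["wrist_force"].round(1))
x,y,w,h=map(int,sys.argv[2:6])
im=camera("wrist")[:,:,::-1].copy();s=camera(sys.argv[6] if len(sys.argv)>6 else "scene")[:,:,::-1]
z=np.zeros((500,800,3),np.uint8);a=cv2.resize(im,(400,300),interpolation=3);z[:300,:400]=a
k=min(400/w,500/h);b=cv2.resize(s[y:y+h,x:x+w],None,fx=k,fy=k,interpolation=2);z[:b.shape[0],400:400+b.shape[1]]=b[:,:400];cv2.imwrite(sys.argv[1],z)
cv2.imwrite(sys.argv[1].replace(".png","_w.png"),im)
E
python3 look.py pics/m6.png 120 150 150 130
```

```text
5.2167 [ 0.42804493 -0.23614723  0.15050159] [-180.     0.  -175.9] 0.05179036225286801 [ 0.3 -0.4 -0.2]
```

View pics/m6.png

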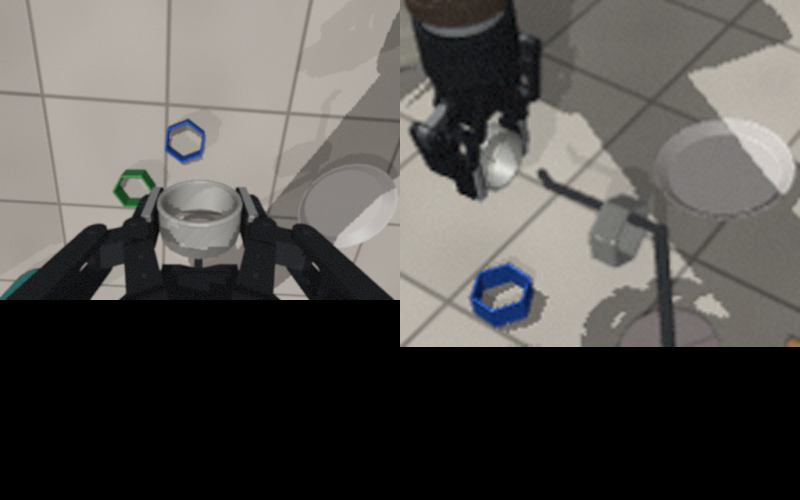

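```bash
python3 - <<'E'
from h import *
o=get_obs();C=cam("wrist",o);im=cv2.imread("pics/m6_w.png")
L=[]
for dx,dz,col in((-.0005,.022,(0,255,0)),):
  L+=[(p,col) for p in ringpts(o["ee_pos"]+[dx,0,dz],4,.026,40)]
draw(im,C,L,120,200,270,184,3,"pics/ov6.png")
S=cam("scene");s=camera("scene")[:,:,::-1].copy();draw(s,S,L,130,180,60,60,8,"pics/ov6s.png")
E
```

```text
(no output)
```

View pics/ov6.png

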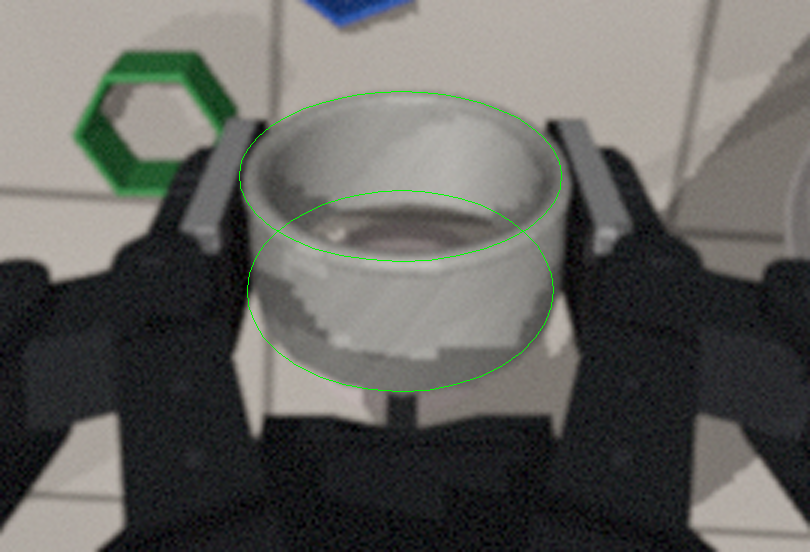

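View pics/ov6s.png

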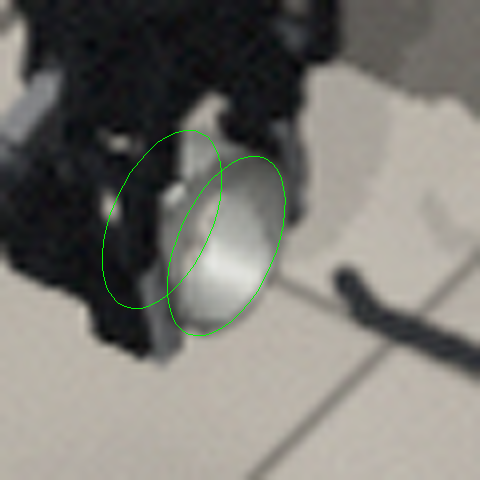

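Request:
play_rows(commands="0.3 -3 8 4 0;0.3 -8 28 10 1;0.3 -10 60 18 2;0.3 -10 95 20 3;0.3 -10 132 20 4;0.3 -10 170 20 5;0.3 -10 208 20 6;0.3 -10 246 20 7;0.3 -8 284 20 8;0.3 -6 318 20 9")

```text
time: 6.2
ee_pos: [0.4218, 0.0846, 0.1708]
tcp_rot: [180.0, 0.0, -166.8]
wrist_force: [0.1, 0.1, -1.3]
opening: 0.0513
```

Request:
play_rows(commands="0.3 3 35 0 1;0.3 6 65 0 1;0.3 9 90 0 1;0.3 10 108 0 1;0.3 10 117 0 1;0.3 10 120 0 1;0.3 10 120 0 1")

```text
time: 6.78
ee_pos: [0.4321, 0.2022, 0.1702]
tcp_rot: [-180.0, -0.0, -165.9]
wrist_force: [-0.6, 0.2, -0.9]
opening: 0.0514
```

```bash
python3 look.py pics/m7.png 220 60 130 130; python3 - <<'E'
from h import *
o=get_obs();H,b,u=hook(.596,.237,14.2);v=np.array([-u[1],u[0],0])
d=o["ee_pos"]-b;print("along -u",-(d@u),"lat",d@v)
t=camera("top")[:,:,::-1].copy()
L=[(H,(0,0,255))]+[(p,(0,255,0)) for p in ringpts(o["ee_pos"]+[0,0,.022],14,.026,40)]
draw(t,cam("top"),L,110,110,110,110,5,"pics/t7.png")
E
```

```text
6.7833 [0.43209242 0.20219169 0.17024019] [-180.    -0.  -165.9] 0.05143716707848576 [-0.6  0.2 -0.9]
along -u 0.16748565204190236 lat 0.0054533053202255235
```

View pics/m7.png

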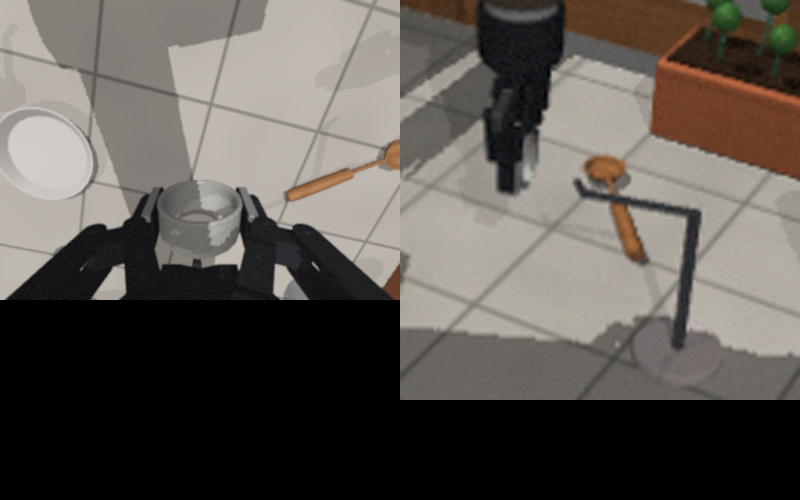

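View pics/t7.png

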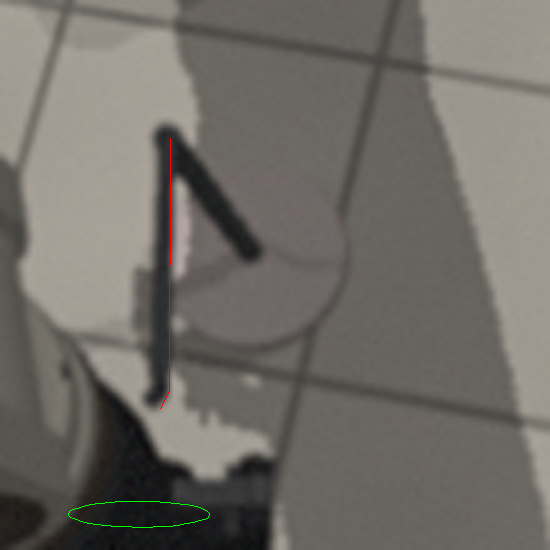

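Request:
play_rows(commands="0.3 0 -1 -8 0;0.3 0 -1 -17 0;0.3 2 -1 -19 0;0.3 10 1 -19 0;0.3 20 3 -19 0;0.3 30 5 -19 0;0.3 40 7 -19 0;0.3 48 9 -19 0;0.3 50 10 -19 0;0.3 50 10 -19 0")

```text
time: 7.77
ee_pos: [0.483, 0.2121, 0.1509]
tcp_rot: [-180.0, -0.0, -165.9]
wrist_force: [-1.1, -0.1, -0.9]
opening: 0.0515
```

```bash
python3 look.py pics/m8.png 240 70 100 100
```

```text
7.7667 [0.48301372 0.21213328 0.15091606] [-180.    -0.  -165.9] 0.05147423130107505 [-1.1 -0.1 -0.9]
```

View pics/m8.png

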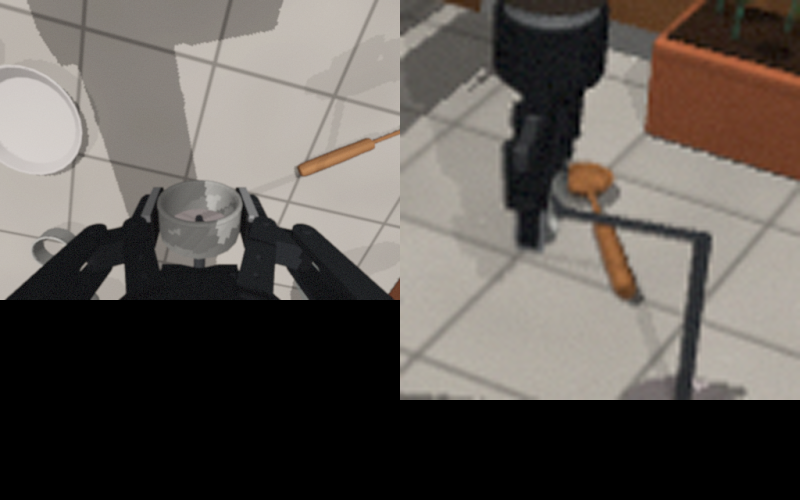

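The tip shows in the middle of the ring (wrist view about (255,278) full-scale), with no contact force. I carry on inward.

Request:
play_rows(commands="0.3 5 1 0 0;0.3 13 3 0 0;0.3 22 5 0 0;0.3 31 7 0 0;0.3 40 9 0 0;0.3 49 11 0 0;0.3 55 13 0 0;0.3 58 14 0 0;0.3 58 14 0 0")

```text
time: 8.62
ee_pos: [0.5409, 0.2261, 0.1509]
tcp_rot: [-180.0, -0.0, -165.9]
wrist_force: [-0.0, 0.5, -1.6]
opening: 0.0515
```

```bash
python3 look.py pics/m9.png 250 80 100 100
```

```text
8.6167 [0.54093523 0.22610599 0.15085873] [-180.    -0.  -165.9] 0.05152487634818717 [-0.   0.5 -1.6]
```

View pics/m9.png

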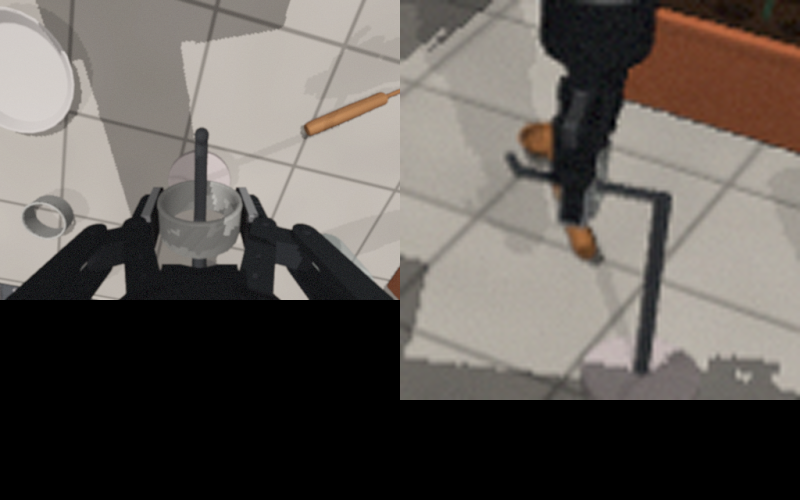

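```bash
python3 -c "
import cv2;a=cv2.imread('pics/m9_w.png');cv2.imwrite('pics/m9c.png',cv2.resize(a[200:384,130:380],None,fx=3,fy=3,interpolation=2))"
```

```text
(no output)
```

View pics/m9c.png

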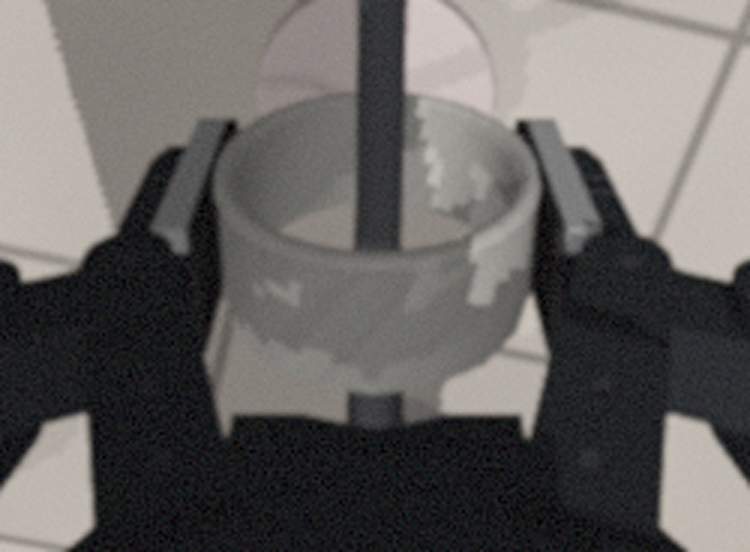

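Request:
play_rows(commands="0.3 0 0 -6 0;0.3 0 0 -12 0;0.3 0 0 -17 0;0.3 0 0 -19 0;0.3 0 0 -19 0;0.3 0 0 -19 0")

```text
time: 9.22
ee_pos: [0.5402, 0.2259, 0.1322]
tcp_rot: [-180.0, -0.0, -165.9]
wrist_force: [0.9, 0.3, -0.8]
opening: 0.0511
```

Request:
play_rows(commands="0.3 0 0 -1.5 0;0.3 0 0 -2.5 0;0.3 0 0 -2.5 0")

```text
time: 9.47
ee_pos: [0.5404, 0.226, 0.1297]
tcp_rot: [180.0, 0.0, -165.9]
wrist_force: [0.0, 0.1, -0.6]
opening: 0.0511
```

Request:
play_rows(commands="0.3 0 0 -1 0;0.3 0 0 -1 0")

```text
time: 9.63
ee_pos: [0.5404, 0.226, 0.1288]
tcp_rot: [180.0, 0.0, -165.9]
wrist_force: [0.5, -0.5, -0.1]
opening: 0.0513
```

Request:
play_rows(commands="0.3 0 0 -1 0;0.3 0 0 -1 0")

```text
time: 9.8
ee_pos: [0.5406, 0.226, 0.1286]
tcp_rot: [180.0, 0.1, -165.9]
wrist_force: [-1.1, -0.3, 4.7]
opening: 0.0513
```

Request:
play_rows(commands="0.65 0 0 0 0;0.7 0 0 0 0;0.8 0 0 0 0;0.9 0 0 0 0;1 0 0 0 0;1 0 0 0 0;1 0 0 0 0;1 0 0 0 0")

```text
time: 10.47
ee_pos: [0.5404, 0.226, 0.1277]
tcp_rot: [-180.0, -0.0, -165.9]
wrist_force: [0.5, -0.0, -0.6]
opening: 0.0856
```

```bash
python3 look.py pics/m10.png 250 80 100 100
```

```text
10.4667 [0.54036449 0.225952   0.12773922] [-180.    -0.  -165.9] 0.08558070289258629 [ 0.5 -0.  -0.6]
```

View pics/m10.png

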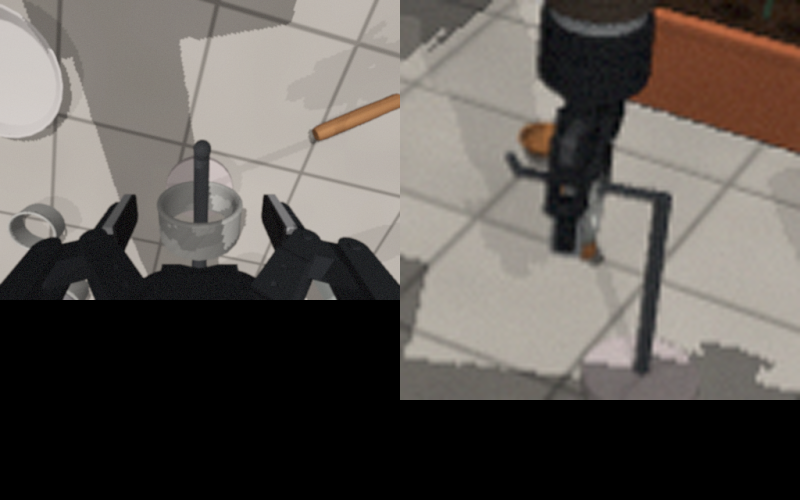

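Request:
play_rows(commands="1 0 0 10 0;1 0 0 30 0;1 0 0 60 0;1 0 0 95 0;1 0 0 125 0;1 0 -10 140 -1;1 0 -35 142 -2;1 0 -70 142 -4;1 0 -108 142 -6;1 0 -146 142 -8")

```text
time: 11.4
ee_pos: [0.5401, 0.0788, 0.2708]
tcp_rot: [180.0, 0.1, -173.9]
wrist_force: [1.1, 0.0, -0.4]
opening: 0.0856
```

Request:
play_rows(commands="1 -5 -40 0 -2;1 -5 -80 0 -2;1 -5 -120 0 -2;1 -5 -160 0 -2;1 -5 -200 0 -2;1 0 -235 0 -2;1 5 -265 0 -2;1 8 -285 0 -2;1 10 -295 0 -2;1 10 -300 0 -2")

```text
time: 12.23
ee_pos: [0.5504, -0.2213, 0.2699]
tcp_rot: [180.0, -0.0, -176.0]
wrist_force: [0.3, 0.6, -0.4]
opening: 0.0854
```

```bash
python3 look.py pics/m11.png 250 80 100 100
```

```text
12.2333 [ 0.55044511 -0.22125357  0.26989577] [ 180.   -0. -176.] 0.08536758819135357 [ 0.3  0.6 -0.4]
```

View pics/m11.png

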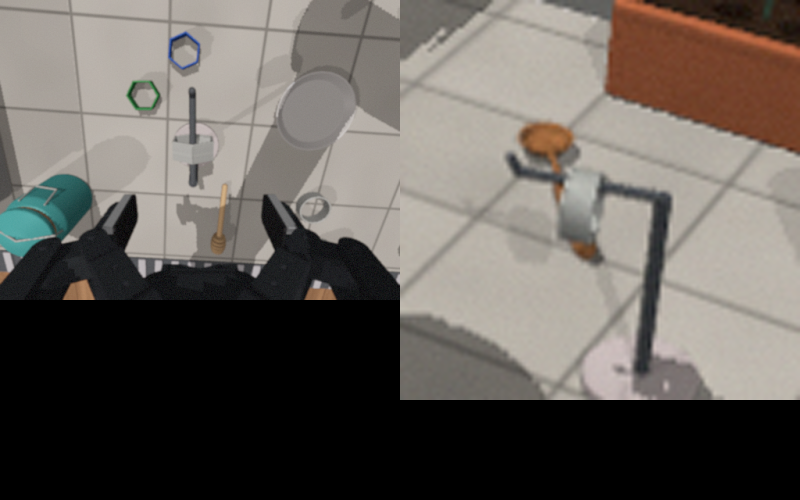

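```bash
python3 - <<'E'
from h import *
im=cv2.imread("pics/m11_w.png");o=get_obs();C=cam("wrist",o)
H,b,u=hook(.590,-.2255,3.7)
hc=b-.039*u+[0,0,.149];print(hc)
L=[(H,(0,0,255))]+[(p,(255,0,0)) for p in ringpts(hc,3.7,.029,6)]
draw(im,C,L,190,100,110,150,5,"pics/ov11.png")
E
```

```text
[ 0.55108129 -0.22801676  0.149     ]
```

View pics/ov11.png

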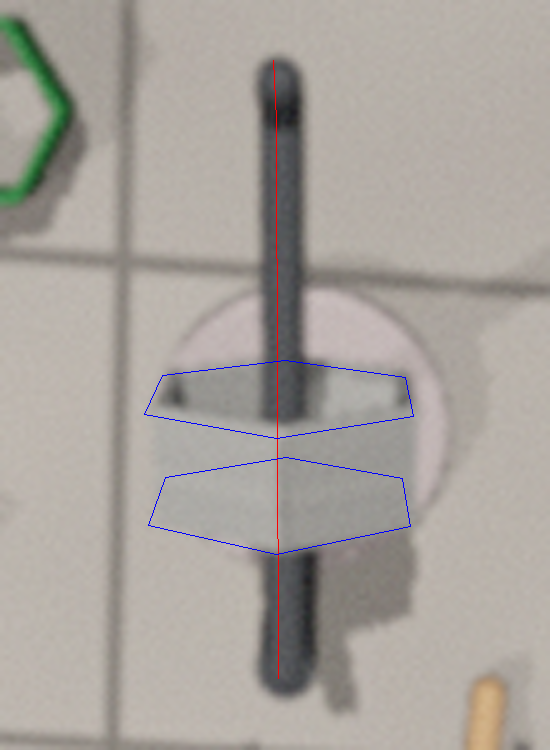

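Request:
play_rows(commands="1 0 -6 0 0;1 0 -6 -20 0;1 0 -6 -50 0;1 0 -6 -80 0;1 0 -6 -105 0;1 0 -6 -125 0;1 0 -6 -137 0;1 0 -6 -143 0;1 0 -6 -143 0;1 0 -6 -143 0")

```text
time: 13.17
ee_pos: [0.5508, -0.2258, 0.1279]
tcp_rot: [-180.0, 0.1, -175.9]
wrist_force: [0.2, -0.8, 0.6]
opening: 0.0854
```

```bash
python3 look.py pics/m12.png 150 180 100 100
```

```text
13.1667 [ 0.55083573 -0.22584875  0.12794288] [-1.800e+02  1.000e-01 -1.759e+02] 0.08539146183843194 [ 0.2 -0.8  0.6]
```

View pics/m12.png

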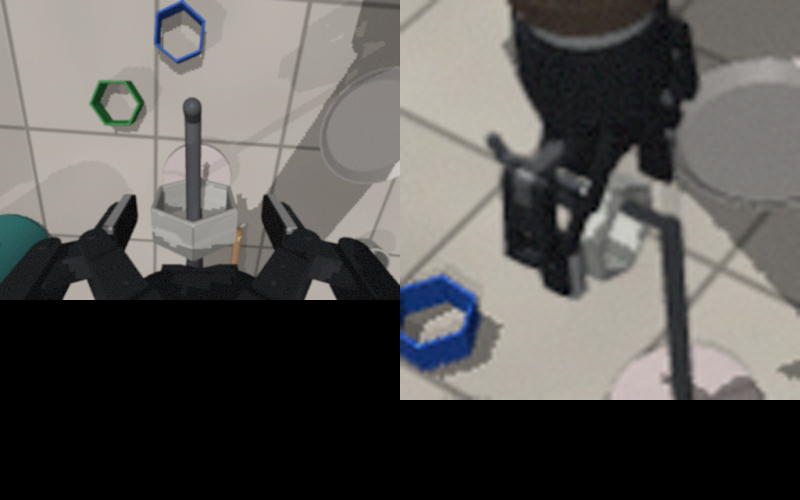

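Request:
play_rows(commands="1 0 -2 0 0;1 0 -3 0 0;1 0 -3 0 0")

```text
time: 13.52
ee_pos: [0.5506, -0.2294, 0.1273]
tcp_rot: [-180.0, 0.0, -175.9]
wrist_force: [-0.9, 0.2, 1.1]
opening: 0.0854
```

```bash
python3 - <<'E'
from h import *
o=get_obs();C=cam("wrist",o);im=camera("wrist")[:,:,::-1].copy();print(o["ee_pos"])
L=[(p,(255,0,0)) for p in ringpts(np.array([.550,-.228,.149]),3.7,.029,6)]
draw(im,C,L,120,200,270,184,3,"pics/ov12.png")
E
```

```text
[ 0.5506087  -0.22943113  0.1273238 ]
```

View pics/ov12.png

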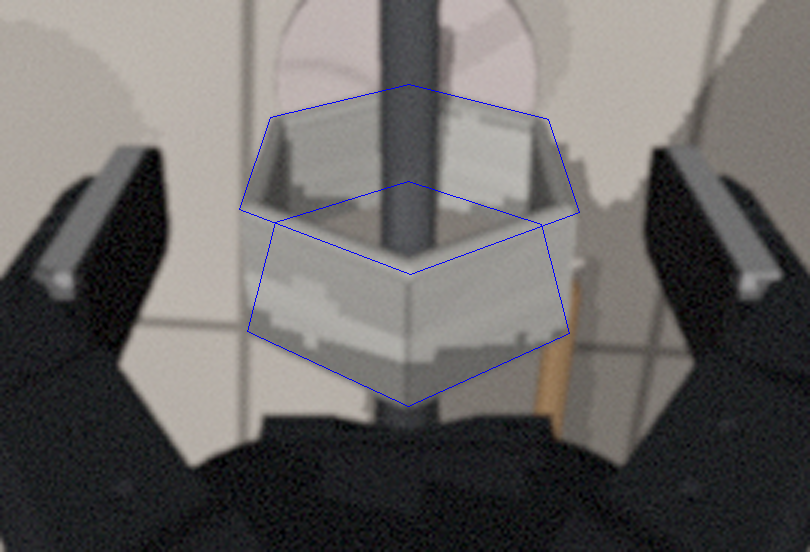

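Request:
play_rows(commands="0.8 0 0.5 0 0;0.6 0 0.5 0 0;0.4 0 0.5 0 0;0.4 0 0.5 0 0;0.4 0 0.5 0 0;0.3 0 0.5 0 0;0.3 0 0.5 0 0;0.3 0 0.5 0 0", force=40)

```text
time: 14.23
ee_pos: [0.5505, -0.2286, 0.1269]
tcp_rot: [-180.0, 0.0, -175.9]
wrist_force: [0.9, -1.3, 1.4]
opening: 0.0496
```

Request:
play_rows(commands="0.3 0 0 4 0;0.3 0 0 10 0;0.3 0 0 17 0;0.3 0 0 21 0;0.3 0 0 22 0;0.3 0 0 22 0")

```text
time: 14.73
ee_pos: [0.5506, -0.2286, 0.1494]
tcp_rot: [-180.0, 0.0, -175.9]
wrist_force: [0.2, 0.7, -1.1]
opening: 0.0497
```

```bash
python3 look.py pics/m13.png 150 180 100 100
```

```text
14.7333 [ 0.55061863 -0.2286443   0.1493686 ] [-180.     0.  -175.9] 0.04971875420206724 [ 0.2  0.7 -1.1]
```

View pics/m13.png

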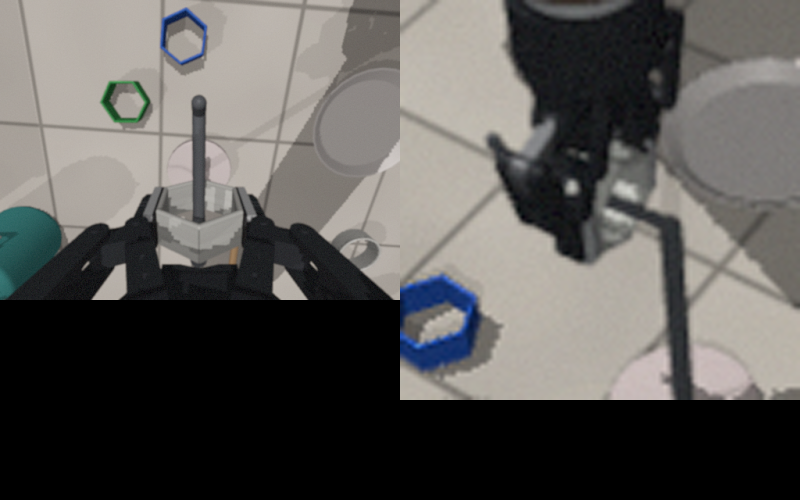

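Request:
play_rows(commands="0.3 0 0 3 0;0.3 -8 -1 4 0;0.3 -20 -1 4 0;0.3 -34 -2 4 0;0.3 -48 -3 4 0;0.3 -62 -4 4 0;0.3 -76 -5 4 0;0.3 -88 -6 4 0;0.3 -98 -6 4 0;0.3 -104 -7 4 0")

```text
time: 15.67
ee_pos: [0.4452, -0.2355, 0.153]
tcp_rot: [-180.0, 0.0, -175.9]
wrist_force: [-0.7, 0.1, -1.2]
opening: 0.0496
```

Request:
play_rows(commands="0.3 -10 0 0 0;0.3 -18 -1 0 0;0.3 -20 -1 0 0;0.3 -20 -1 0 0")

```text
time: 16.0
ee_pos: [0.426, -0.2367, 0.1529]
tcp_rot: [-180.0, 0.0, -175.9]
wrist_force: [0.0, -0.5, -0.3]
opening: 0.0495
```

```bash
python3 look.py pics/m14.png 130 150 150 150; python3 - <<'E'
from h import *
t=camera("top")[:,:,::-1].copy();cv2.imwrite("pics/t14.png",t)
o=get_obs();C=cam("wrist",o);im=cv2.imread("pics/m14_w.png")
L=[(p,(255,0,0)) for p in ringpts(o["ee_pos"]+[0,0,.022],4,.029,6)]
draw(im,C,L,120,200,270,184,3,"pics/ov14.png")
E
```

```text
16.0 [ 0.42602592 -0.23665508  0.15291865] [-180.     0.  -175.9] 0.04949920639155721 [ 0.  -0.5 -0.3]
```

View pics/m14.png

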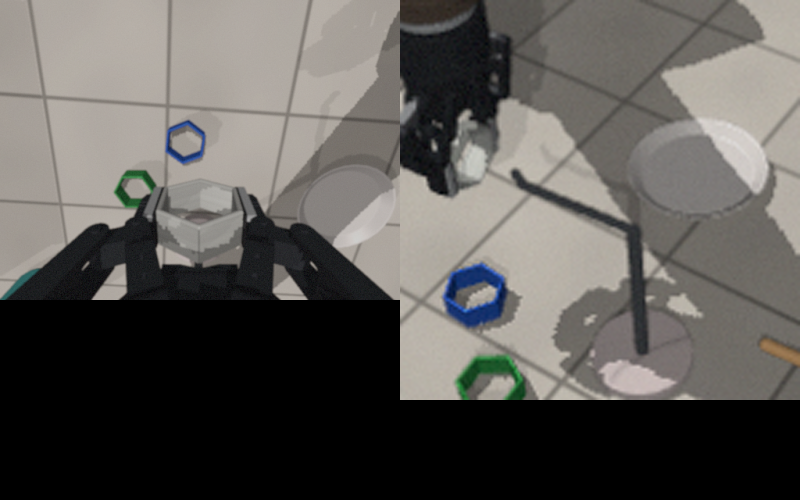

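View pics/t14.png

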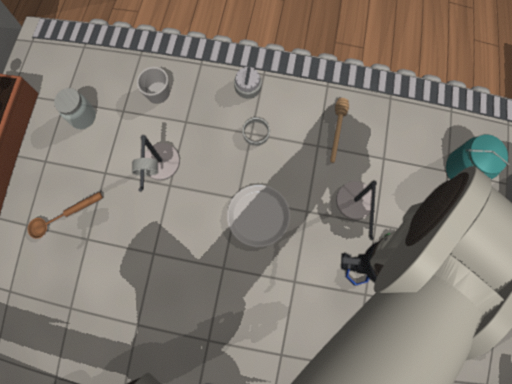

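View pics/ov14.png

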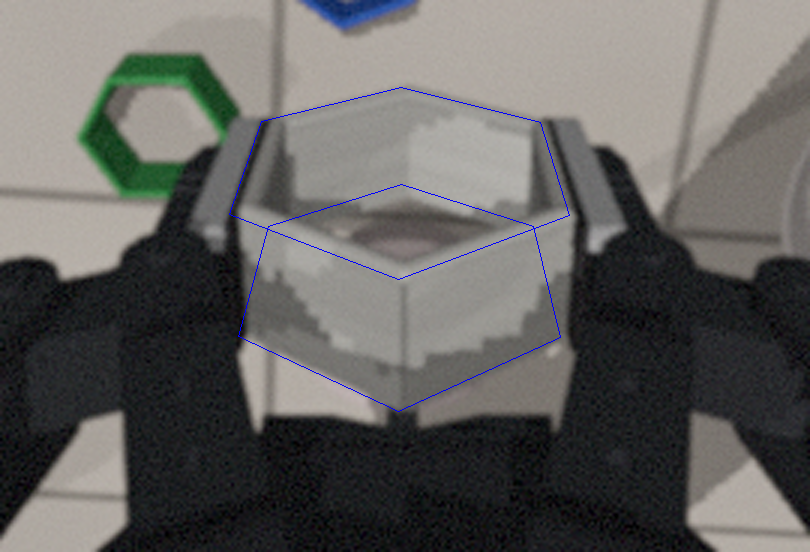

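```bash
python3 - <<'E'
from h import *
S,T=cam("scene"),cam("top")
t=cv2.imread("pics/top0.png");s=cv2.imread("pics/scene0.png")
c=np.array([.509,-.013,0]);a=np.linspace(0,6.3,50)
def circ(c,r,z): return np.c_[c[0]+r*np.cos(a),c[1]+r*np.sin(a),0*a+z]
L=[(circ(c,.072,.016),(0,0,255)),(circ(c,.054,.005),(255,0,0))]
draw(t,T,L,215,175,90,80,4,"pics/d1.png");draw(s,S,L,200,180,85,70,4,"pics/d2.png")
A=cv2.imread("pics/d1.png");B=cv2.imread("pics/d2.png");z=np.zeros((320,700,3),np.uint8);z[:320,:360]=A;z[:280,360:]=B;cv2.imwrite("pics/d.png",z)
E
```

```text
(no output)
```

View pics/d.png

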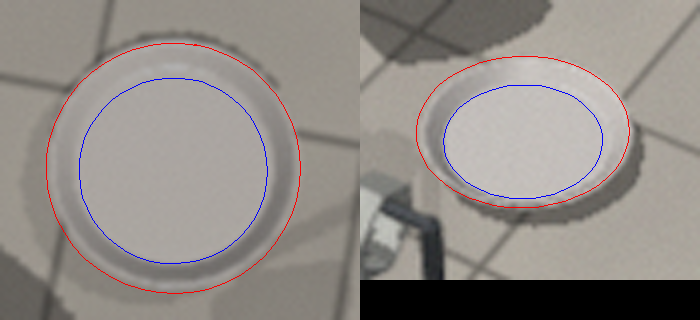

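Request:
play_rows(commands="0.3 0 10 0 0;0.3 0 32 0 0;0.3 0 62 0 0;0.3 8 95 0 0;0.3 22 130 0 0;0.3 40 162 0 0;0.3 58 190 0 0;0.3 72 212 0 0;0.3 80 222 0 0;0.3 82 225 0 0")

```text
time: 16.98
ee_pos: [0.5091, -0.0094, 0.1523]
tcp_rot: [180.0, -0.0, -175.7]
wrist_force: [0.2, -1.0, -0.2]
opening: 0.0496
```

Request:
play_rows(commands="0.3 0 0 -8 0;0.3 0 0 -25 0;0.3 0 0 -45 0;0.3 0 0 -65 0;0.3 0 0 -85 0;0.3 0 0 -102 0;0.3 0 0 -114 0;0.3 0 0 -120 0;0.3 0 0 -122 0;0.3 0 0 -122 0")

```text
time: 17.82
ee_pos: [0.5083, -0.012, 0.0308]
tcp_rot: [-180.0, -0.0, -175.9]
wrist_force: [0.3, 0.5, -0.9]
opening: 0.0496
```

```bash
python3 look.py pics/m15.png 190 150 110 110
```

```text
17.8167 [ 0.50826342 -0.01197441  0.03084758] [-180.    -0.  -175.9] 0.04957356509035765 [ 0.3  0.5 -0.9]
```

View pics/m15.png

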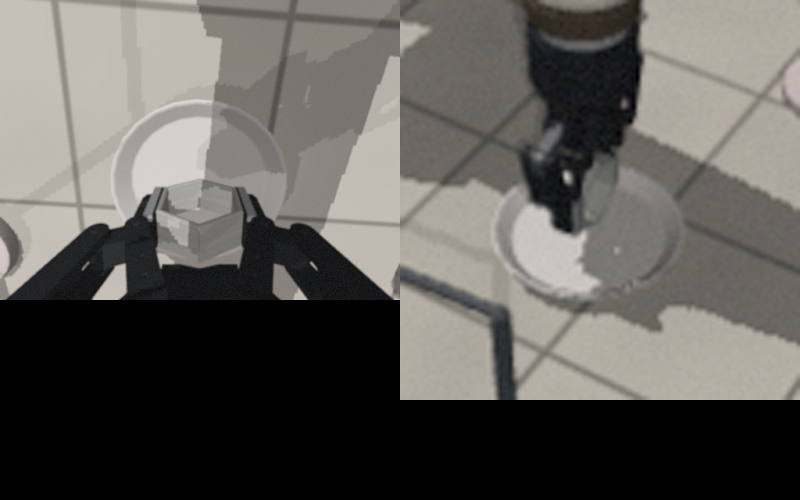

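Request:
play_rows(commands="0.3 0 0 -5 0;0.3 0 0 -10 0;0.3 0 0 -14 0;0.3 0 0 -15.5 0;0.3 0 0 -16 0;0.3 0 0 -16 0")

```text
time: 18.42
ee_pos: [0.5083, -0.0115, 0.0146]
tcp_rot: [180.0, -0.0, -175.9]
wrist_force: [-0.1, 0.3, -1.3]
opening: 0.0496
```

Request:
play_rows(commands="0.3 0 0 -1 0;0.3 0 0 -1 0")

```text
time: 18.58
ee_pos: [0.5084, -0.0115, 0.0138]
tcp_rot: [-180.0, 0.0, -175.9]
wrist_force: [0.7, -0.0, -1.0]
opening: 0.0494
```

Request:
play_rows(commands="0.3 0 0 -1 0;0.3 0 0 -1 0")

```text
time: 18.75
ee_pos: [0.5084, -0.0115, 0.0127]
tcp_rot: [180.0, 0.0, -175.9]
wrist_force: [-0.1, -0.3, -0.3]
opening: 0.0497
```

Request:
play_rows(commands="0.3 0 0 -1 0;0.3 0 0 -1 0")

```text
time: 18.92
ee_pos: [0.5083, -0.0116, 0.0116]
tcp_rot: [180.0, -0.0, -175.9]
wrist_force: [0.4, 0.4, -0.8]
opening: 0.0496
```

Request:
play_rows(commands="0.3 0 0 -1 0;0.3 0 0 -1 0")

```text
time: 19.08
ee_pos: [0.5085, -0.0115, 0.0109]
tcp_rot: [-180.0, 0.0, -175.9]
wrist_force: [-0.4, 0.2, 2.0]
opening: 0.0495
```

Request:
play_rows(commands="0.6 0 0 0 0;0.61 0 0 0 0;0.63 0 0 0 0;0.65 0 0 0 0;0.67 0 0 0 0;0.69 0 0 0 0;0.71 0 0 0 0;0.73 0 0 0 0;0.75 0 0 0 0;0.77 0 0 0 0")

```text
time: 19.92
ee_pos: [0.5084, -0.0116, 0.0108]
tcp_rot: [-180.0, 0.0, -175.9]
wrist_force: [0.3, 0.7, -0.4]
opening: 0.0658
```

```bash
python3 look.py pics/m16.png 190 150 110 110;python3 -c "
import cv2;a=cv2.imread('pics/m16_w.png');cv2.imwrite('pics/m16c.png',cv2.resize(a[150:384,110:400],None,fx=2.5,fy=2.5,interpolation=2))"
```

```text
19.9167 [ 0.50839502 -0.01155749  0.01076935] [-180.     0.  -175.9] 0.06576852951437852 [ 0.3  0.7 -0.4]
```

View pics/m16.png

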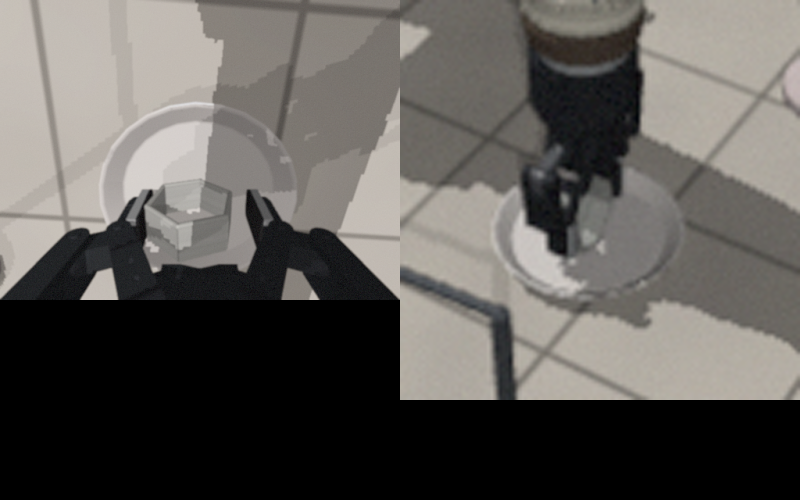

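View pics/m16c.png

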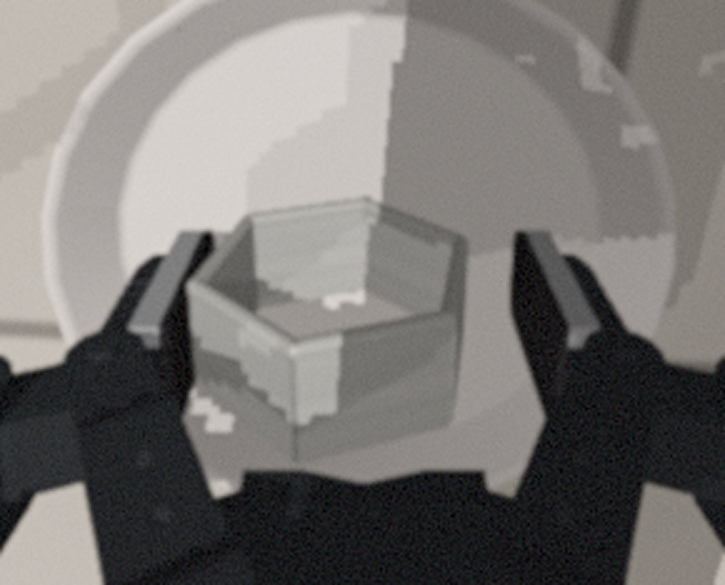

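Request:
play_rows(commands="0.79 0 0 0 0;0.81 0 0 0 0;0.83 0 0 0 0;0.85 0 0 0 0;0.87 0 0 0 0;0.9 0 0 0 0;0.93 0 0 0 0;0.96 0 0 0 0;1 0 0 0 0;1 0 0 0 0")

```text
time: 20.85
ee_pos: [0.5084, -0.0115, 0.0108]
tcp_rot: [180.0, 0.0, -175.9]
wrist_force: [-0.3, -0.6, -0.2]
opening: 0.0858
```

```bash
python3 look.py pics/m17.png 190 150 110 110;python3 -c "
import cv2;a=cv2.imread('pics/m17_w.png');cv2.imwrite('pics/m17c.png',cv2.resize(a[150:384,110:400],None,fx=2.5,fy=2.5,interpolation=2))"
```

```text
20.85 [ 0.50839465 -0.01153752  0.01077396] [ 180.     0.  -175.9] 0.08576739377576169 [-0.3 -0.6 -0.2]
```

View pics/m17c.png

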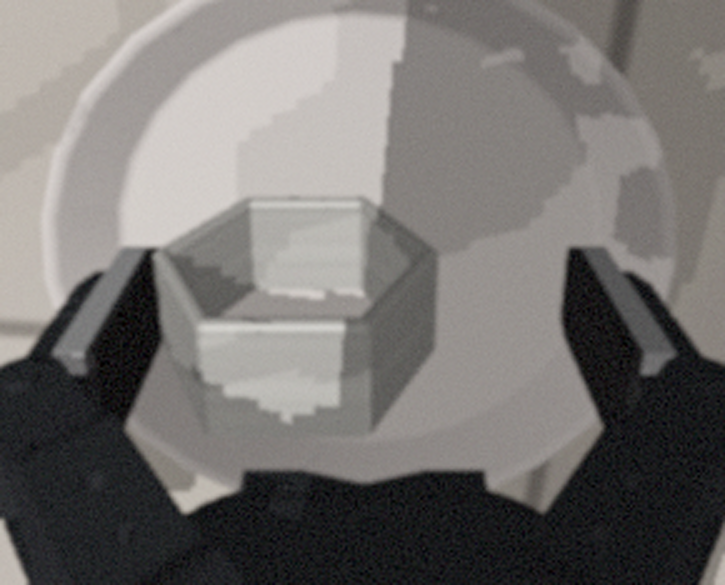

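Request:
play_rows(commands="1 0 -3 0 0;1 0 -6 0 0;1 0 -9 0 0;1 0 -10 0 0;1 0 -10 5 0;1 0 -10 15 0;1 0 -10 30 0;1 0 -10 50 0")

```text
time: 21.62
ee_pos: [0.5078, -0.0215, 0.0612]
tcp_rot: [180.0, -0.1, -175.9]
wrist_force: [0.0, -0.0, -0.0]
opening: 0.0855
```

Request:
play_rows(commands="1 0 0 20 0;1 0 0 50 0;1 -10 0 85 0;1 -30 0 120 0;1 -55 0 140 0;1 -80 0 150 0;1 -100 0 150 0;1 -110 0 150 0;1 -110 0 150 0;1 -110 0 150 0")

```text
time: 22.45
ee_pos: [0.3987, -0.0215, 0.2112]
tcp_rot: [-180.0, 0.1, -175.9]
wrist_force: [1.2, -0.7, -0.0]
opening: 0.0854
```

```bash
python3 look.py pics/m18.png 150 90 200 200; python3 - <<'E'
from h import *
cv2.imwrite("pics/t18.png",camera("top")[:,:,::-1])
E
```

```text
22.45 [ 0.39865013 -0.02151518  0.21117407] [-1.800e+02  1.000e-01 -1.759e+02] 0.08538993971571812 [ 1.2 -0.7 -0. ]
```

View pics/m18.png

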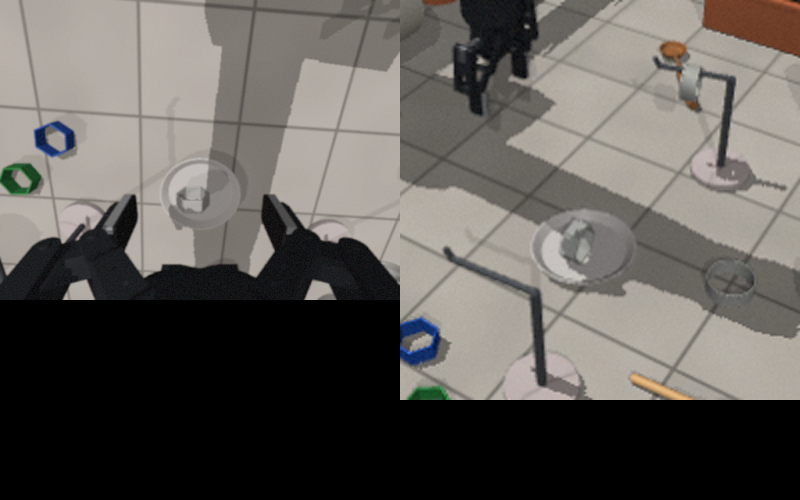

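View pics/t18.png

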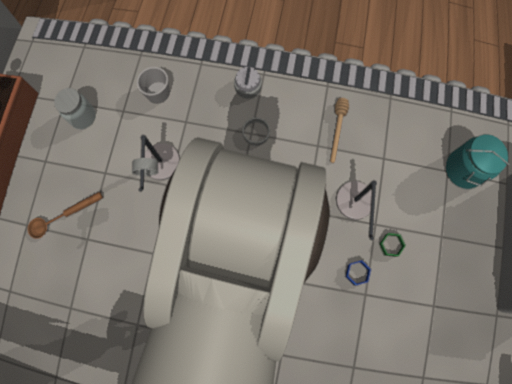

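The hex cutter stands on a flat inside the dish (scene view about (239,211)) and the round one hangs on the spare hook (scene about (294,131)). The robot is clear of both, so I hand in.

```bash
python3 -c "
from workcell import *
print(get_obs()['time']);print(job_done())"
```

```text
22.6
the job is handed in; nothing more can be done
None
```

I moved the round cutter to the spare hook first, then took the hex cutter off and set it down in the dish. I handed the job in at 22.6 s.

- **Round cutter:** I lowered it onto the spare hook's arm until I felt about 5 N of contact, then released it. It hangs about 57 mm from the post.
- **Hex cutter:** I lowered it until its corner touched the dish floor, with the wrist reading about 2 N. I then opened the fingers slowly, and it rolled in a controlled way from the corner onto a flat. It stands on the dish floor, about 14 mm from where I lowered it.
- **Last checks:** The wrist and scene pictures after release show the round cutter hanging and the hex inside the dish. The gripper was open and clear of everything, and the wrist-force readings after each move stayed at or below about 5 N.
- **Disagreements:** In the last top picture the arm hid the dish, so that view did not confirm the hex. The scene, top and wrist cameras disagreed by 2 to 4 mm on the hook positions; I corrected the grasps from the wrist view and lined up the spare hook with the top view.

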